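Try the clamp screws in the gauge nut

ROBOT

A 6-joint arm with a two-finger parallel gripper is mounted at the origin on the work surface. World frame = base frame: x ahead of the robot, y to its left, z up, the work surface at z = 0. Lengths are in mm, angles in rad, forces in N, time in s.
With the tool pointing down it reaches from about 350 to 875 mm from the base axis. Payload 4.2 kg.
Tool frame: the origin (TCP) lies at the very end of the fingers, on their centre line; the grasp point (between the pads) lies behind it (ctrl.grip_point_offset is the z of the grasp point in the tool frame, in mm); z points along the fingers, y is the line along which they close (so a half turn about z gives the same grasp; the last joint's range is limited). The gripper opens to 85 mm and grips with 20 to 120 N. Pads are 22 mm wide; open, the fingers measure 114 mm over their backs; the gripper's body (76 mm by 85 mm) begins 54 mm behind the grasp point. The pads swing forward as they close: fully open they stand 13 mm farther back than shut.
Start: joints at [-1.037, 0.385, 0.008, 0, -1.194, -0.259], TCP at [169.613, -601.524, 231.312] pointing down, gripper open.
Joint ranges: [-3.14, 3.14], [-1.21, 2.06], [-1.07, 1.41], [-3.16, 2.05], [-2.99, -0.16], [-3.1, 3.1]. Speed limits (rad/s): [2.79, 2.79, 3.14, 3.14, 3.14, 3.14].

INTERFACE

Orientations are given as a unit quaternion [w, x, y, z].
In Python, from station import telemetry, vision, ctrl gives the robot as it stands.
- The arm moves only by the shell command python3 -m handwheel 'ROWS' [OPENING] [FORCE]. ROWS is JSON, one flat list of numbers, 6 for each row, row after row: the shift along the tool's x, y, z in cm, then the turn, a rotation vector about the tool's x, y, z in rad. A call has 1 to 12 rows; each row shifts and turns the commanded pose from where the row before left it, along the tool's axes as they then stand; what a row does not reach is not made up. A row lasts 1/10 s, in which the tool goes at most 50 mm and 8.59 degrees, less where a joint would pass 70% of its speed; a pose out of reach is approached as far as the arm can. A call is refused whole if a number of a shift passes 5 or a number of a turn 0.15, either way. A call with a gripper value outside its range is refused whole. OPENING is the finger opening in cm, from 0 to 8.54, set as the call begins (- or left out, the last holds). The fingers move at their own pace and stop on an object; FORCE is the grip in N (left out, the last holds). Time passes only in rows, so rows that do not move let the fingers close. It gives the time, the measured TCP pose, the force, the opening and the grip force at its end, in the units of the state.
- telemetry.state(): the state, without advancing time (a new reading comes with each control period).
- vision.get_image(name): name is "scene" or "top" or "wrist"; returns a dict with "frame" (420x560x3 uint8, red, green, blue), "vfov" (degrees; the focal length in pixels is half the picture's height over the tangent of half this angle, whatever the lens; pixels are square), "cx", "cy" (the principal point, pixels), "distortion" ([k1, k2, p1, p2, k3] as OpenCV has them; the pictures are not rectified), "rvec" (rotation vector, rad) and "tvec" (3), from world to camera coordinates, as OpenCV has them. Camera axes: x right, y down, z forward; pixel columns grow to the right and rows downward; lengths in mm; the calibration is good to about 2 mm. A picture is of the moment at which its call begins. There is no depth.
- ctrl.job_done(): hands the job in; it is judged then, once.
The state is a dict: "clock": time; "joint_positions": joint angles; "qd": joint speeds; "tau": joint torques, N m; "eef_pos": TCP position; "orientation": TCP orientation; "contact_force": force on the tool from outside, world axes, zero at the start; "wrist_torque": the same for the moment, N m; "finger_gap": finger opening in mm; "grip_force": force on a finger pad.
Only numpy, scipy, OpenCV 4.12 (cv2) and the standard library are available. Lean on these libraries where they do the work, as an engineer would, in place of code of your own. Each camera call takes 0.05 s, during which the arm holds its last target. There are 200 camera calls.

TASK

Try the two orange-handled clamp screws in the gauge nut: stand a screw in the nut, let it go, then take it by the handle from above and turn it clockwise. One of the two turns freely: leave that one turned home against its stop in the nut, standing free, and drop the one that binds in the red scrap bin. Leave the other things on the bench where they are.

Things in the scene. Friction and masses are not known exactly. Their poses are not given: they have to be found in the camera images.
- screw_a: T-handled quick-thread screw, 148 mm long, about 0.25 kg. Origin: centre of the foot; z runs along the shank from foot to head, y along the handle. Shank 20 mm across, z = 0 to 121 mm, foot tapered over 5 mm. Two lugs stick out along +y and -y to 20 mm from the axis, 10 mm wide (x), 6 mm high: z = 20 to 26 mm on a good screw, 13 mm higher on a binding one.
- screw_b: The second screw, same measures, origin and axes as screw_a. Exactly one of the two binds; which one is not told: it has to be tried. They lie in the rest in either order.
- screw_a_shank (a point): Point on the axis of screw_a at z = 90 mm. The screw starts leaning 45 degrees in the rest, foot low and towards the robot, handle level. Here the bare shank can be pinched from straight above (fingers across it), lifted straight up, and stood upright by then leaning the tool 45 degrees, its fingers pointing down and away from the robot.
- screw_b_shank (a point): Point on the axis of screw_b at z = 90 mm. The screw starts leaning 45 degrees in the rest, foot low and towards the robot, handle level. Here the bare shank can be pinched from straight above (fingers across it), lifted straight up, and stood upright by then leaning the tool 45 degrees, its fingers pointing down and away from the robot.
- screw_a_handle (a point): Point on the axis of screw_a at z = 141 mm, in its orange handle: a flat upright paddle 14 mm thick (x), 80 mm wide (y), z = 120 to 148 mm. With the screw upright, the place to pinch it from above, across its thickness; fingertips no lower than z = 122 mm.
- screw_b_handle (a point): Point on the axis of screw_b at z = 141 mm, in its orange handle: a flat upright paddle 14 mm thick (x), 80 mm wide (y), z = 120 to 148 mm. With the screw upright, the place to pinch it from above, across its thickness; fingertips no lower than z = 122 mm.
- gauge: Gauge nut: dark steel block with a brass top plate, 90 x 90 x 52 mm, fixed. Origin: centre of its underside, z up. The keyhole in the top passes the 20 mm shank with 1.5 mm play and has a slot through it for the lugs along the block's y axis, 16 mm wide, 50 mm long: a screw goes in with its y axis along the block's, either way round.
- gauge_mouth (a point): Centre of the keyhole at the top face, z = 52 mm. The plate is 14 mm thick; below it are a 14 mm high cavity for the lugs and, under that, a 22 mm square bore 16 mm deep that guides the foot. A binding screw stops within about 20 degrees either way, as its lugs are still in the slot; turned back along the slot it comes out straight up.
- gauge_floor (a point): Centre of the bore's floor, 8 mm above the bench: the foot of a screw that is fully down stands here. Fully down, a good screw turns clockwise seen from above, almost without resistance, by about 75 degrees to a hard stop (hardly at all anticlockwise); it may lean a few degrees, top 156 mm above the bench. If it is held more than 4 mm too high it catches too.
- rest: Wooden rest, base 160 x 220 mm, fixed. Origin: on the bench, midway between the two feet; +x towards the heads, y across. The feet stand at x = 0, y = +60 and -60 mm, z = 30 mm, in saddles open at the top that reach 60 mm up the shank; from there to the handle the shank is free all round.
- rest_top (a point): Between the two pairs of posts that carry the handles, 127 mm above the bench, the height of the rest's highest wood; posts stand 29 mm either side of each shank.
- scrap_bin: Red open scrap bin, outside 120 x 120 x 85 mm, walls and floor 5 mm, fixed. Origin: centre of its underside, z up. A screw lowered in foot first and let go leans in it.
- scraper: black plastic groove scraper, flat, 130 x 45 x 12 mm, lying. Loose bystander: leave alone. Origin: underside.
- brush: bristle brush with a bamboo handle, about 205 x 50 x 40 mm, lying. Loose bystander: leave alone. Origin: underside.
- wax: yellow wax block, 100 x 50 x 25 mm. Loose bystander: leave alone. Origin: underside.
- jar: glass jar with a steel twist cap, 72 mm across, 100 mm high, standing. Loose bystander: leave alone. Origin: underside.
- file_guide: aluminium file guide, an angle 120 x 35 x 38 mm with two black knobs. Loose bystander: leave alone. Origin: underside.
- tin_lid: blue round lid of a wax tin, lying flat, 80 mm across, 20 mm high. Loose bystander: leave alone. Origin: underside.
Mind the look-alikes: they are no part of the job. What is shaped like the screw_a but blue or white is not meant. Of the things shaped like the gauge, the steel one is meant.

How it is judged:
By the outcome, as a careful person would: the job done as asked, in the order asked, and still so for the second after the job is handed in, with the robot touching nothing.
It also fails if it takes over 72 s, if anything falls off the work surface, if the arm or the gripper's body presses on something with over 40 N, if the wrist force passes 120 N, or if a joint passes its speed limit or range.

## Working session

There is one attempt and no reset: what is moved stays moved. The work goes in short steps, Python scripts to look and compute and a shell command to move; the robot and the scene stay as the last step left them, time stands still between calls to the robot, and variables do not carry over. Pictures are saved under pics/ and viewed, at most 10 in all, crops included, and the job is handed in when it is done.

```bash
ls; mkdir -p pics
python3 - <<'E'
from station import telemetry, vision, ctrl
import cv2,pickle
print(telemetry.state(), ctrl.grip_point_offset)
d={}
for n in("scene","top"):
    r=vision.get_image(n); d[n]=r
    cv2.imwrite(f"pics/{n}0.png",cv2.resize(r["frame"][:,:,::-1],(784,588)))
    print(n,r["vfov"],r["cx"],r["cy"],r["distortion"],r["rvec"],r["tvec"])
pickle.dump(d,open("d0.pkl","wb"))
E
```

```text
pics
{'clock': 0.0, 'joint_positions': array([-1.03737797e+00,  3.85581615e-01,  6.62727605e-03, -5.15838688e-04,
       -1.19399062e+00, -2.58639969e-01]), 'qd': array([-0.0008024 , -0.00034273, -0.00066886,  0.00110058,  0.00039668,
       -0.00140224]), 'tau': array([-7.50794379e-05, -3.92283261e+01,  1.88401705e+01,  4.18618217e+00,
       -4.59046409e-03,  1.01715943e-05]), 'eef_pos': array([ 169.47317925, -600.97991126,  230.20452135]), 'orientation': array([-1.93257974e-04, -1.36863035e-01,  9.90589369e-01,  1.08363992e-03]), 'contact_force': array([-0.35755345, -0.70351663,  0.04212281]), 'wrist_torque': array([ 0.01657958,  0.03685004, -0.01757977]), 'grip_force': 0.0, 'finger_gap': 85.37590066347332} -18.700000000000003
scene 47.49086610106943 284.2295124240347 205.16537611193817 [-0.12188872  0.          0.          0.          0.        ] [ 1.29637647  2.23899499 -0.96775312] [ 261.64266874 -233.68643567 1717.10492699]
top 42.09060189443642 282.2711132116728 215.9085705139804 [-0.08287071  0.          0.          0.          0.        ] [ 2.17896755 -2.16641959  0.11335488] [ -17.51636603  532.9148541  1559.65746796]
```

View pics/scene0.png

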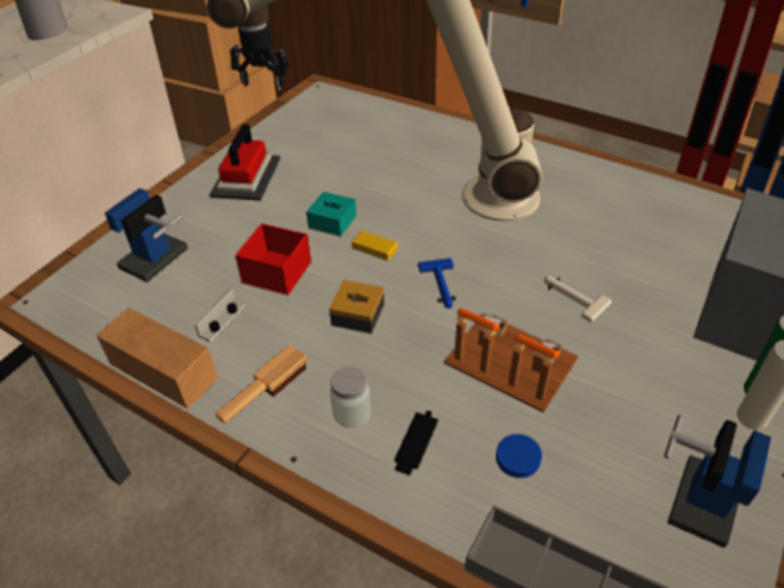

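View pics/top0.png

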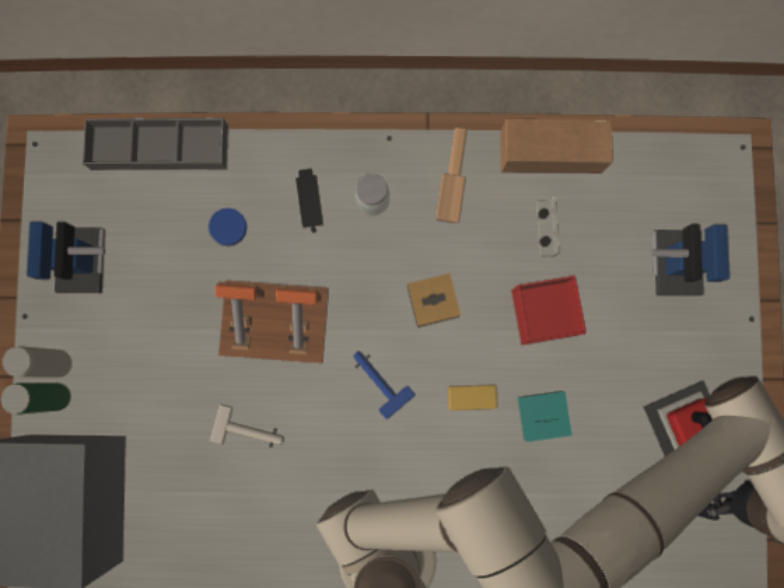

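The pictures show these candidates (784 px top view):
- **Screws:** orange T-screws at (236,292) and (297,297) in the wooden rest. The blue (385,385) and white (245,430) look-alikes are not meant.
- **Gauge:** brass top on steel at (434,300). The teal block at (545,415) is a look-alike.
- **Bin:** red open box at (548,310). The red tool at (695,425) is not it.

```bash
cat > h.py <<'E'
import numpy as np, cv2
from scipy.spatial.transform import Rotation as R
def ray(r,uv):
    h=r["frame"].shape[0]; f=h/2/np.tan(np.radians(r["vfov"])/2)
    K=np.array([[f,0,r["cx"]],[0,f,r["cy"]],[0,0,1]])
    n=cv2.undistortPoints(np.float64(uv).reshape(-1,1,2),K,np.float64(r["distortion"])).reshape(-1,2)
    M=cv2.Rodrigues(np.float64(r["rvec"]))[0]
    d=np.c_[n,np.ones(len(n))]@M
    return -M.T@np.float64(r["tvec"]).ravel(), d/np.linalg.norm(d,axis=1)[:,None]
def plane(r,uv,z):
    o,d=ray(r,uv); return o+d*((z-o[2])/d[:,2])[:,None]
def tri(r1,u1,r2,u2):
    A=np.zeros((3,3));b=np.zeros(3);
    for r,u in((r1,u1),(r2,u2)):
        o,d=ray(r,[u]);P=np.eye(3)-np.outer(d[0],d[0]);A+=P;b+=P@o
    return np.linalg.solve(A,b)
def proj(r,p):
    h=r["frame"].shape[0]; f=h/2/np.tan(np.radians(r["vfov"])/2)
    K=np.array([[f,0,r["cx"]],[0,f,r["cy"]],[0,0,1]])
    return cv2.projectPoints(np.float64(p).reshape(-1,1,3),np.float64(r["rvec"]),np.float64(r["tvec"]),K,np.float64(r["distortion"]))[0].reshape(-1,2)
def blobs(r,lo,hi,amin=30):
    m=cv2.inRange(cv2.cvtColor(r["frame"],cv2.COLOR_RGB2HSV),lo,hi)
    cs=cv2.findContours(m,cv2.RETR_EXTERNAL,cv2.CHAIN_APPROX_NONE)[0]
    out=[]
    for c in cs:
        M=cv2.moments(c)
        if M["m00"]>=amin: out.append((M["m00"],np.array([M["m10"],M["m01"]])/M["m00"],c.reshape(-1,2)))
    return sorted(out,key=lambda t:-t[0])
def rect(r,c,z):
    p=plane(r,c.astype(float),z)[:,:2].astype(np.float32); return cv2.minAreaRect(p)
E
python3 - <<'E'
import pickle; from h import *
d=pickle.load(open("d0.pkl","rb")); T=d["top"];S=d["scene"]
np.set_printoptions(precision=1,suppress=True)
for nm,lo,hi in(("orange",(4,190,120),(13,255,255)),("brass",(14,100,60),(24,220,255)),("red",(0,200,60),(3,255,255)),("wood",(5,100,50),(13,189,200))):
    for n,r,in d.items():
        for a,c,k in blobs(r,lo,hi,60)[:6]:
            z={"orange":125,"brass":52,"red":85,"wood":15}[nm]
            print(nm,n,a,c,c*1.4,rect(r,k,z))
for n,uv in(("gauge",(434,300)),("shank",(297,330)),("rest",(270,320)),("red",(548,310))): 
    print(n,cv2.cvtColor(T["frame"],cv2.COLOR_RGB2HSV)[int(uv[1]/1.4),int(uv[0]/1.4)])
E
```

```text
orange scene 852.0 [355.2 256.9] [497.3 359.6] ((600.7108154296875, 254.48300170898438), (171.51870727539062, 94.10126495361328), 87.02605438232422)
orange scene 605.5 [319.8  59.3] [447.7  83. ] ((-352.32073974609375, -361.98272705078125), (564.6123046875, 82.07389831542969), 36.1575927734375)
orange scene 262.5 [387.  247.6] [541.9 346.7] ((538.6490478515625, 303.49090576171875), (134.649658203125, 26.87205696105957), 86.14254760742188)
orange scene 195.5 [395.9 269.3] [554.2 377. ] ((605.208251953125, 346.5375061035156), (40.47403335571289, 90.93924713134766), 86.91797637939453)
orange scene 99.5 [342.4 228.1] [479.4 319.3] ((530.6851196289062, 181.6776885986328), (83.57489776611328, 16.529460906982422), 83.5729751586914)
brass scene 4488.0 [148.3  49.2] [207.6  68.8] ((-244.53579711914062, -1227.8707275390625), (1287.5252685546875, 341.14788818359375), 52.35505676269531)
brass scene 3056.5 [115.2 254.3] [161.3 356. ] ((858.5188598632812, -349.07391357421875), (294.2750244140625, 129.23587036132812), 89.69918060302734)
brass scene 961.0 [189.  271.4] [264.6 380. ] ((811.6372070312
[... 2527 characters left out ...]
04785156, 155.9252166748047), 86.07452392578125)
wood top 3708.5 [276.8  45.4] [387.5  63.5] ((1060.825927734375, -4.62957763671875), (26.342729568481445, 1746.6629638671875), 0.14696627855300903)
wood top 337.5 [553.6 402.6] [775.  563.6] ((-4.637809753417969, -812.2238159179688), (33.891258239746094, 108.11503601074219), 89.3189926147461)
wood top 123.0 [  3.1 302.2] [  4.3 423.1] ((280.4124450683594, 805.8883056640625), (76.2657699584961, 21.6217098236084), 2.458505153656006)
wood top 105.0 [419.1 101.5] [586.8 142.1] ((879.572021484375, -435.2226867675781), (84.61614990234375, 74.37844848632812), 9.285076141357422)
gauge [17 25 70]
shank [ 11  25 112]
rest [ 12 126 115]
red [  1 162 132]
```

Run:
```python
import pickle; from h import *
d=pickle.load(open("d0.pkl","rb")); T=d["top"];S=d["scene"]
np.set_printoptions(precision=1,suppress=True)
H=cv2.cvtColor(T["frame"],cv2.COLOR_RGB2HSV); print(H[209,169],H[212,212],H[235,213],H[221,387],H[230,390])
for a,c,k in blobs(T,(3,165,120),(13,255,255),60): print("or",a,c,c*1.4,rect(T,k,125))
for n,r in d.items():
  for a,c,k in blobs(r,(0,160,50),(3,255,255),100): print(n,"red",a,c*1.4,rect(r,k,85))
cv2.imwrite("pics/c1.png",cv2.resize(np.hstack([T["frame"][190:270,140:250],T["frame"][180:260,280:390]])[:,:,::-1],(792,288),interpolation=cv2.INTER_CUBIC))
```

```text
[  9 166 164] [  9 168 164] [10 25 92] [  1 162 132] [  1 164 132]
or 139.5 [210.2 211.9] [294.3 296.7] ((532.6091918945312, 181.86717224121094), (75.43551635742188, 18.2176513671875), 85.55500030517578)
or 135.5 [167.5 208.8] [234.5 292.4] ((540.9793090820312, 300.10406494140625), (70.89106750488281, 18.03000259399414), 85.55474853515625)
scene red 1870.5 [273.7 257.9] ((543.0850830078125, -294.92071533203125), (188.26455688476562, 167.02877807617188), 9.988360404968262)
scene red 821.5 [716.6  78.5] ((-935.3436279296875, 372.7880859375), (1443.00732421875, 87.16534423828125), 2.079939603805542)
scene red 606.0 [243.5 162.3] ((279.2279357910156, -604.2288818359375), (194.55198669433594, 105.06015014648438), 22.006332397460938)
scene red 448.5 [756.7  50. ] ((-1186.5711669921875, 470.38885498046875), (664.0104370117188, 79.52655792236328), 0.09585786610841751)
scene red 262.5 [716.6 168.2] ((-324.7505798339844, 478.6280517578125), (56.776424407958984, 219.78094482421875), 89.74482727050781)
top red 1601.5 [548.8 311.8] ((514.5131225585938, -321.06719970703125), (114.42223358154297, 129.2269744873047), 9.608864784240723)
top red 418.5 [685.3 420.8] ((292.516357421875, -608.138916015625), (65.20455169677734, 85.61198425292969), 23.63201904296875)
```

View pics/c1.png

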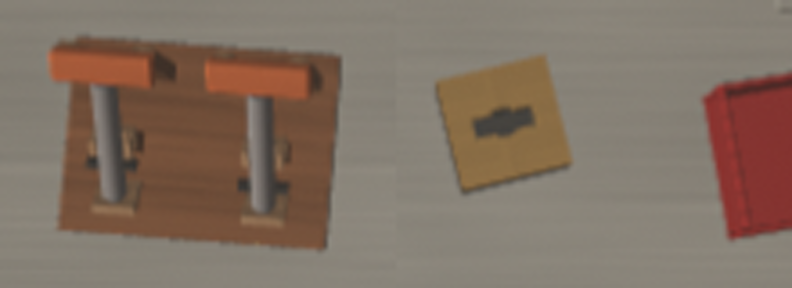

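The crop shows the two orange screws in the rest (crop (100,65) and (260,78)) and the brass-topped keyhole nut at (503,122). The lugs sit higher on the left screw, so I'll try that one first. Before that I'll pass over the gauge for a wrist view.

```bash
cat > calc.py <<'E'
# usage: calc.py x y z phi_deg lean_deg  -> target TCP; phi: tool-y heading from +y ccw; lean: fingers tip away
import sys; from h import *; from station import telemetry
np.set_printoptions(precision=3,suppress=True)
def target(phi,lean):
    y=np.array([-np.sin(phi),np.cos(phi),0]); f=np.array([np.cos(phi),np.sin(phi),0])
    if abs(lean)<1e-9: z=np.array([0,0,-1.])
    else: z=f*np.sin(lean)-np.array([0,0,1])*np.cos(lean)
    return np.c_[np.cross(y,z),y,z]
def need(p,phi,lean):
    s=telemetry.state(); q=s["orientation"]; M=R.from_quat([q[1],q[2],q[3],q[0]]).as_matrix()
    T=target(np.radians(phi),np.radians(lean))
    print("tcp",s["eef_pos"],"gap",s["finger_gap"],"t",s["clock"],"j",s["joint_positions"])
    print("shift now-frame cm",M.T@(np.array(p)-s["eef_pos"])/10,"| target-frame cm",T.T@(np.array(p)-s["eef_pos"])/10,"| turn",R.from_matrix(M.T@T).as_rotvec())
if __name__=="__main__":
    a=[float(v) for v in sys.argv[1:]]; need(a[:3],a[3],a[4])
E
python3 calc.py 460 -95 280 -4.05 0
```

```text
tcp [ 169.473 -601.028  230.322] gap 85.28153262131316 t 0.1 j [-1.037  0.385  0.007 -0.    -1.194 -0.259]
shift now-frame cm [-41.688  40.836  -4.892] | target-frame cm [-25.406  52.528  -4.968] | turn [ 0.002 -0.     0.345]
```

```bash
python3 -m handwheel '[-3.4,3.4,-0.6,0,0,0,-3.4,3.4,-0.6,0,0,0,-3.4,3.4,-0.6,0,0,0,-3.4,3.4,-0.6,0,0,0,-3.4,3.4,-0.6,0,0,0,-3.4,3.4,-0.6,0,0,0,-3.4,3.4,-0.4,0,0,0,-3.4,3.4,-0.4,0,0,0,-3.4,3.4,-0.4,0,0,0,-3.4,3.4,-0.2,0,0,0,-3.4,3.4,0,0,0,0,-3.4,3.4,0,0,0,0]' 4.5 60; python3 -m handwheel '[0,0,0,0,0,0.11,0,0,0,0,0,0.12,0,0,0,0,0,0.12,0,0,0,0,0,0,0,0,0,0,0,0]'
python3 calc.py 460 -95 280 -4.05 0
python3 - <<'E'
from station import vision; import cv2,pickle
r=vision.get_image("wrist"); pickle.dump(r,open("w1.pkl","wb")); cv2.imwrite("pics/w1.png",r["frame"][:,:,::-1]); print(r["vfov"],r["distortion"],r["rvec"],r["tvec"])
E
```

```text
clock: 1.3
eef_pos: [451.9, -96.1, 281.4]
orientation: [0.0, -0.137, 0.991, 0.0]
contact_force: [0.6, -1.4, -0.5]
finger_gap: 44.9
grip_force: 0.0
clock: 1.8
eef_pos: [451.4, -98.1, 281.1]
orientation: [-0.0, 0.036, 0.999, 0.0]
contact_force: [0.5, 0.3, 0.1]
finger_gap: 44.9
grip_force: 0.0
tcp [451.381 -98.126 281.069] gap 44.928200306038256 t 1.8 j [ 0.139  0.067 -0.285 -0.    -1.219 -1.783]
shift now-frame cm [-0.837  0.374  0.106] | target-frame cm [-0.838  0.373  0.107] | turn [-0.    -0.001 -0.002]
60.39575009523175 [-0.00645406  0.          0.          0.          0.        ] [-2.14785457 -1.99773358 -0.27083898] [  64.86941552 -488.67995072  305.15624033]
```

View pics/w1.png

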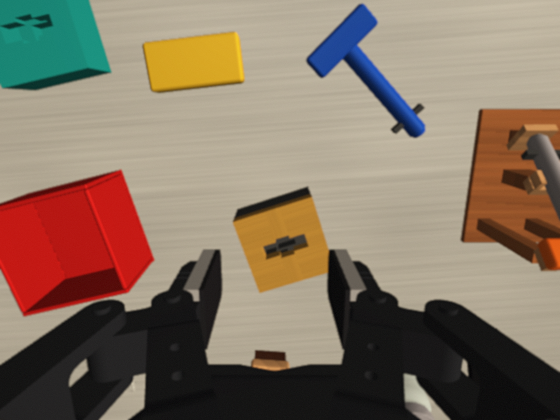

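Run:
```python
import pickle; from h import *
np.set_printoptions(precision=1,suppress=True)
r=pickle.load(open("w1.pkl","rb"))
for a,c,k in blobs(r,(12,100,60),(24,255,255),2000): 
    print("brass",a,c,rect(r,k,52))
g=cv2.cvtColor(r["frame"],cv2.COLOR_RGB2HSV); m=np.zeros(g.shape[:2],np.uint8)
m[225:265,258:312]=(g[225:265,258:312,2]<100)*255
cs=cv2.findContours(m,cv2.RETR_EXTERNAL,cv2.CHAIN_APPROX_NONE)[0]; c=max(cs,key=cv2.contourArea).reshape(-1,2)
print("hole",cv2.contourArea(c),rect(r,c,52),c.min(0),c.max(0))
print("bin corners",plane(r,[(122,171),(153,262),(24,314)],85))
```

```text
brass 8728.5 [511.2 174.7] ((494.88995361328125, 154.3534698486328), (188.8272705078125, 104.10433197021484), 3.406726121902466)
brass 6261.0 [283.5 243.2] ((533.80029296875, -92.5667724609375), (94.55050659179688, 90.60755920410156), 14.16755485534668)
brass 4848.5 [194.1  61.8] ((338.9025573730469, -167.34632873535156), (46.851314544677734, 93.63578796386719), 2.115705966949463)
hole 520.5 ((534.6464233398438, -91.69829559326172), (20.86762237548828, 46.61835861206055), 15.407829284667969) [264 235] [306 257]
bin corners [[ 433.9 -241.6   85. ]
 [ 529.  -227.3   85. ]
 [ 578.7 -374.5   85. ]]
```

```bash
python3 -m handwheel '[0.3,4.2,0,0,0,0,0.3,4.2,0,0,0,0,0.3,4.2,0,0,0,0,0.3,4.2,0,0,0,0,0.3,4.2,0,0,0,0,0.3,4.2,0,0,0,0,0.3,4.2,0,0,0,0,0.3,4.2,0,0,0,0,0,0,0,0,0,0,0,0,0,0,0,0]'
python3 - <<'E'
from station import vision,telemetry; import pickle; from h import *
np.set_printoptions(precision=1,suppress=True)
r=vision.get_image("wrist"); pickle.dump(r,open("w2.pkl","wb")); cv2.imwrite("pics/w2.png",r["frame"][:,:,::-1])
print(telemetry.state()["eef_pos"])
for a,c,k in blobs(r,(4,170,90),(13,255,255),200): print(a,c,rect(r,k,125))
E
```

```text
clock: 2.85
eef_pos: [452.7, 239.3, 280.8]
orientation: [-0.0, 0.036, 0.999, -0.0]
contact_force: [-0.3, -0.4, 0.1]
finger_gap: 45.0
grip_force: 0.0
[452.7 238.5 281. ]
18341.0 [280.4 202.2] ((479.370361328125, 253.34793090820312), (184.36900329589844, 145.48292541503906), 85.8499984741211)
```

View pics/w2.png

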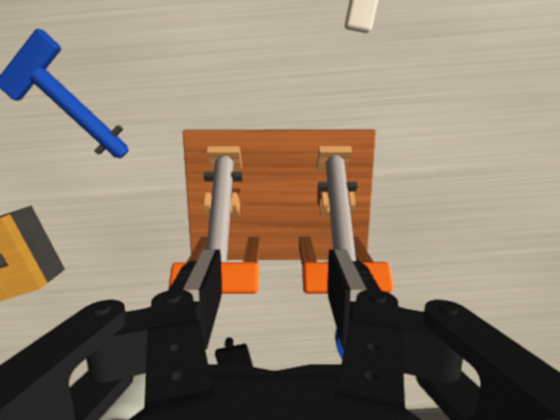

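This shows both screws from above. The lugs are at (338,186) on the y=300 screw and (223,176) on the y=182 screw. The y=300 screw's lugs sit farther from its foot, so it should be the one that binds.

```bash
python3 - <<'E'
import pickle; from h import *
np.set_printoptions(precision=1,suppress=True)
r=pickle.load(open("w2.pkl","rb"))
g=cv2.cvtColor(r["frame"],cv2.COLOR_RGB2HSV)
for (x0,x1,y0,y1,z,d) in((312,362,176,196,55.5,54),(200,246,168,184,46.3,67)):
    m=np.zeros(g.shape[:2],np.uint8); m[y0:y1,x0:x1]=(g[y0:y1,x0:x1,2]<70)*255
    ys,xs=np.nonzero(m); u=[(xs.min()+xs.max())/2,np.median(ys)]
    p=plane(r,[u],z)[0]; a=np.radians(-4.05); q=p+d*.7071*np.array([np.cos(a),np.sin(a),1])
    print(u,xs.min(),xs.max(),"lug",p,"pick",q)
E
python3 calc.py 495 302 75 -4.05 0
```

```text
[np.float64(336.5), np.float64(187.0)] 318 355 lug [472.3 303.2  55.5] pick [510.4 300.5  93.7]
[np.float64(222.0), np.float64(176.0)] 204 240 lug [453.8 183.8  46.3] pick [501.  180.4  93.7]
tcp [452.731 238.461 281.037] gap 44.772016015221 t 2.9 j [ 0.802  0.157 -0.181 -0.    -1.234 -2.447]
shift now-frame cm [-3.756  6.664 20.597] | target-frame cm [-3.768  6.637 20.604] | turn [-0.001 -0.001 -0.003]
```

```bash
python3 -m handwheel '[-2.7,3.3,0,0,0,0,-2.7,3.3,0,0,0,0,0,0,4,0,0,0,0,0,4,0,0,0,0,0,4,0,0,0,0,0,4,0,0,0,0,0,3,0,0,0,0,0,1.6,0,0,0,0,0,0,0,0,0,0,0,0,0,0,0]'
python3 -m handwheel '[0,0,0,0,0,0,0,0,0,0,0,0,0,0,0,0,0,0,0,0,0,0,0,0,0,0,0,0,0,0]' 1 60
```

```text
clock: 3.9
eef_pos: [512.4, 299.7, 76.0]
orientation: [0.0, 0.038, 0.999, 0.0]
contact_force: [0.1, -0.3, -0.5]
finger_gap: 45.3
grip_force: 0.0
clock: 4.4
eef_pos: [512.4, 300.8, 77.2]
orientation: [0.001, 0.037, 0.999, 0.001]
contact_force: [0.0, -0.9, 6.6]
finger_gap: 19.0
grip_force: 58.8
```

```bash
python3 -m handwheel '[0,0,-1,0,0,0,0,0,-2,0,0,0,0,0,-3,0,0,0,0,0,-4,0,0,0,0,0,-4,0,0,0,0,0,-4,0,0,0,0,0,0,0,0,0]'
python3 -m handwheel '[0,0,0,0,-0.131,0,0,0,0,0,-0.131,0,0,0,0,0,-0.131,0,0,0,0,0,-0.131,0,0,0,0,0,-0.131,0,0,0,0,0,-0.131,0,0,0,0,0,0,0]'
python3 calc.py 549 -89 180 14.4 45
```

```text
clock: 5.1
eef_pos: [514.1, 302.2, 262.7]
orientation: [0.005, 0.037, 0.999, 0.004]
contact_force: [0.5, 0.1, -1.4]
finger_gap: 18.5
grip_force: 58.8
clock: 5.8
eef_pos: [548.8, 277.9, 322.1]
orientation: [0.319, 0.002, 0.948, -0.011]
contact_force: [0.4, 0.6, -2.0]
finger_gap: 18.8
grip_force: 59.0
tcp [548.845 277.923 322.124] gap 18.81283843010974 t 5.8 j [ 0.878  0.084 -0.583  0.877 -0.673 -3.096]
shift now-frame cm [  8.673 -36.402  12.166] | target-frame cm [ 16.491 -35.543   3.608] | turn [-0.188 -0.138 -0.185]
```

```bash
python3 -m handwheel '[0,-3,0,0,0,0,0,-4,0,0,0,0,0,-4,0,-0.02,-0.01,-0.02,0,-4,0,-0.02,-0.01,-0.02,0,-4,0,-0.02,-0.02,-0.02,0,-4,0,-0.02,-0.02,-0.02,0,-4,0,-0.02,-0.02,-0.02,0,-4,0,-0.02,-0.02,-0.02,0,-4,0,-0.02,-0.02,-0.02,0,0,0,0,0,0]'
python3 calc.py 549 -89 220 14.4 45
```

```text
clock: 6.8
eef_pos: [563.3, -38.2, 323.7]
orientation: [0.358, -0.07, 0.931, 0.025]
contact_force: [0.8, 0.5, -1.6]
finger_gap: 18.5
grip_force: 59.3
tcp [563.336 -38.183 323.694] gap 18.526672149634948 t 6.8 j [ 0.251 -0.081 -0.602  0.225 -0.325 -1.859]
shift now-frame cm [ 8.572 -4.778  6.252] | target-frame cm [ 9.208 -4.565  5.457] | turn [-0.073 -0.051 -0.072]
```

```bash
python3 -m handwheel '[0,0,0,-0.073,-0.051,-0.072,0,0,0,0,0,0,3.1,-1.5,1.8,0,0,0,3.1,-1.5,1.8,0,0,0,3.0,-1.5,1.8,0,0,0,0,0,0,0,0,0,0,0,0,0,0,0]'
python3 calc.py 549 -89 220 14.4 45
python3 - <<'E'
from station import vision; import pickle; from h import *
np.set_printoptions(precision=1,suppress=True)
ims=[]
for n,(x0,y0) in(("scene",(190,100)),("top",(240,140)),("wrist",(180,150))):
    r=vision.get_image(n); pickle.dump(r,open(f"p3{n}.pkl","wb")); ims.append(cv2.resize(r["frame"][y0:y0+140,x0:x0+130] if n!="wrist" else r["frame"][150:420,155:405],(266,286)))
cv2.imwrite("pics/p3.png",np.hstack(ims)[:,:,::-1])
E
```

```text
clock: 7.5
eef_pos: [544.4, -88.2, 228.5]
orientation: [0.367, -0.095, 0.925, 0.034]
contact_force: [-0.0, -0.1, -1.2]
finger_gap: 18.6
grip_force: 59.4
tcp [544.44  -88.202 228.517] gap 18.582182422093705 t 7.5 j [ 0.062  0.027 -0.555 -0.369 -0.256 -1.106]
shift now-frame cm [ 0.27  -0.165  0.916] | target-frame cm [ 0.304 -0.191  0.901] | turn [-0.038 -0.031 -0.031]
```

View pics/p3.png

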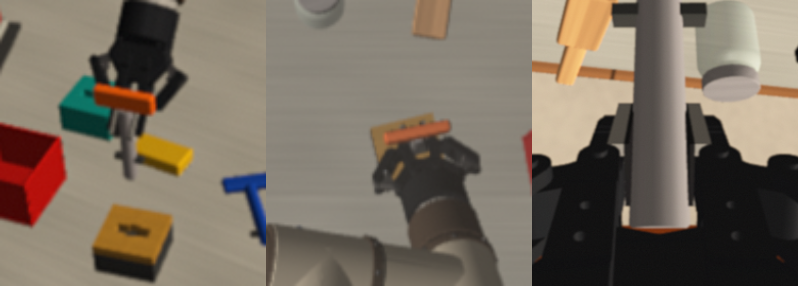

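```bash
python3 -m handwheel '[0,0,0,-0.038,-0.031,-0.031,0,0,0,0,0,0,1.3,0,1.4,0,0,0,1.3,-0.1,1.4,0,0,0,1.3,-0.1,1.5,0,0,0,1.3,0,1.5,0,0,0,0,0,0,0,0,0,0,0,0,0,0,0]'
python3 calc.py 549 -89 150 14.4 45
python3 - <<'E'
from h import *; from station import telemetry,vision
np.set_printoptions(precision=1,suppress=True)
# screw axis in tool frame from wrist image edges of shank
r=vision.get_image("wrist"); import pickle; pickle.dump(r,open("w4.pkl","wb"))
g=cv2.cvtColor(r["frame"],cv2.COLOR_RGB2HSV)
print(g[160,200:370:6].tolist()); print(g[240,200:370:6].tolist())
print((cv2.Rodrigues(np.float64(r["rvec"]))[0]))
E
```

```text
clock: 8.45
eef_pos: [546.7, -91.2, 149.8]
orientation: [0.374, -0.109, 0.92, 0.043]
contact_force: [0.0, 0.2, -0.9]
finger_gap: 18.2
grip_force: 59.5
tcp [546.68  -91.16  149.836] gap 18.20332557318681 t 8.45 j [-0.122  0.172 -0.468 -0.924 -0.309 -0.407]
shift now-frame cm [-0.209  0.156  0.181] | target-frame cm [-0.208  0.152  0.185] | turn [-0.013 -0.012 -0.01 ]
[[21, 42, 201], [20, 41, 201], [21, 40, 202], [21, 39, 201], [20, 41, 203], [23, 43, 72], [20, 21, 36], [30, 34, 37], [12, 34, 38], [20, 30, 51], [9, 30, 84], [12, 30, 85], [11, 31, 91], [12, 29, 115], [12, 32, 143], [12, 31, 183], [20, 23, 34], [18, 34, 38], [30, 28, 36], [15, 40, 38], [20, 41, 194], [19, 39, 201], [20, 41, 199], [21, 42, 200], [20, 41, 201], [19, 42, 202], [20, 39, 202], [20, 41, 204], [19, 41, 205]]
[[16, 137, 230], [15, 143, 220], [16, 77, 231], [21, 39, 207], [20, 41, 207], [20, 39, 205], [20, 40, 208], [20, 41, 206], [20, 40, 205], [13, 29, 80], [9, 30, 85], [16, 33, 86], [14, 31, 91], [12, 34, 112], [13, 31, 132], [14, 32, 170], [14, 31, 197], [21, 40, 202], [22, 38, 175], [25, 32, 145], [25, 31, 147], [28, 33, 147], [24, 36, 150], [24, 34, 152], [24, 31, 156], [27, 30, 168], [27, 28, 183], [29, 28, 198], [30, 24, 213]]
[[-0.2  1.  -0. ]
 [ 0.5  0.1  0.9]
 [ 0.8  0.2 -0.5]]
```

Run:
```python
from h import *; import pickle; from station import telemetry,vision
np.set_printoptions(precision=1,suppress=True)
r=pickle.load(open("w4.pkl","rb")); s=telemetry.state(); q=s["orientation"]; M=R.from_quat([q[1],q[2],q[3],q[0]]).as_matrix()
grip=s["eef_pos"]-18.7*M[:,2]; print("tcp",s["eef_pos"],"grip",grip,"z",M[:,2],"y",M[:,1])
up=np.array([0,0,1]); ax=M@np.array([-.7071,0,-.7071]); print("tool-frame nominal axis",ax)
yb=M[:,1]
for a in(up,ax):
    L=grip-54*a; print("proj lug",proj(r,[L,L+20*yb,L-20*yb,grip-90*a]))
g=cv2.cvtColor(r["frame"],cv2.COLOR_RGB2HSV); m=(g[:,:,2]<60).astype(np.uint8); 
ys,xs=np.nonzero(m[120:200,225:325]); print("dark lug bbox",xs.min()+225,xs.max()+225,ys.min()+120,ys.max()+120)
print([ (y,int(m[y,225:325].sum())) for y in range(120,200,4)])
for n in("scene","top"):
    t=vision.get_image(n)
    for a,c,k in blobs(t,(3,165,110),(13,255,255),60)[:6]: print(n,a,c)
    H=grip+44*up; print("expect handle",proj(t,[H,H+40*yb,H-40*yb]).tolist())
```

```text
tcp [546.9 -90.8 150.4] grip [534.2 -93.8 163.8] z [ 0.7  0.2 -0.7] y [-0.2  1.  -0. ]
tool-frame nominal axis [0. 0. 1.]
proj lug [[274.7 173.1]
 [318.6 173.1]
 [230.9 173.2]
 [274.8 114.9]]
proj lug [[274.4 172.4]
 [318.4 172.3]
 [230.4 172.4]
 [274.3 113.5]]
dark lug bbox 231 317 153 163
[(120, 0), (124, 0), (128, 0), (132, 0), (136, 0), (140, 0), (144, 0), (148, 0), (152, 0), (156, 47), (160, 47), (164, 0), (168, 0), (172, 0), (176, 0), (180, 0), (184, 0), (188, 0), (192, 0), (196, 0)]
scene 2531.0 [257.7 372.5]
scene 2467.0 [364.1 257.3]
scene 2250.5 [ 87.6 275.1]
scene 1571.5 [327.8  52.2]
scene 288.5 [183.2  23.1]
scene 152.5 [ 63.6 170.3]
expect handle [[249.86804652930374, 170.59194867912709], [264.00037367299086, 173.1864089071317], [235.95132930360688, 168.0432394308353]]
top 143.5 [210.2 211.9]
expect handle [[313.4310828583276, 208.67373156550448], [298.3371452648783, 212.19443522194797], [328.4910193013675, 205.16095432090552]]
```

Run:
```python
from h import *; import pickle; from station import telemetry,vision
np.set_printoptions(precision=1,suppress=True)
s=telemetry.state(); q=s["orientation"]; M=R.from_quat([q[1],q[2],q[3],q[0]]).as_matrix()
grip=s["eef_pos"]-18.7*M[:,2]; yb=M[:,1]; up=np.array([0,0,1.]); f=np.array([yb[1],-yb[0],0])
out={}
for n in("scene","top"):
    t=vision.get_image(n); pickle.dump(t,open(f"p5{n}.pkl","wb")); H=grip+44*up; e=proj(t,[H])[0]
    for a,c,k in blobs(t,(3,150,90),(14,255,255),20):
        if np.linalg.norm(c-e)<40: print(n,a,c,"bbox",k.min(0),k.max(0),"exp",e); out[n]=c
    # predicted silhouettes for tilt / slide
    for tilt in(0,-10):
      for sl in(0,9):
        ax=np.cos(np.radians(tilt))*up+np.sin(np.radians(tilt))*f
        c=[grip+(z-90-sl)*ax+x*f+y*yb for z in(120,148) for x in(-7,7) for y in(-40,40)]
        p=proj(t,c); hull=cv2.convexHull(p.astype(np.float32)); mm=cv2.moments(hull); print(n,tilt,sl,mm["m10"]/mm["m00"],mm["m01"]/mm["m00"],p.min(0),p.max(0))
r=pickle.load(open("w4.pkl","rb"))
for tilt in(0,-10,10):
  for sl in(0,9):
    ax=np.cos(np.radians(tilt))*up+np.sin(np.radians(tilt))*f
    print("wrist lug",tilt,sl,proj(r,[grip+(z-90-sl)*ax-5*f for z in(33,39)]).ravel(),"foot",proj(r,[grip+(0-90-sl)*ax]).ravel())
cv2.imwrite("pics/p5.png",np.hstack([cv2.resize(pickle.load(open("p5scene.pkl","rb"))["frame"][130:270,190:320],(400,430)),cv2.resize(r["frame"][60:330,155:405],(398,430))])[:,:,::-1])
```

```text
scene 248.5 [251.7 171.2] bbox [237 164] [266 178] exp [250.  170.6]
scene 0 0 250.0726819258547 170.5449085271603 [234.7 162.4] [265.2 178.8]
scene 0 9 250.29108041761341 173.11966697311712 [235. 165.] [265.3 181.3]
scene -10 0 251.05342806773507 168.9984450982317 [236.1 160.4] [265.9 177.7]
scene -10 9 251.06905745089065 171.88697413691264 [236.1 163.3] [265.9 180.6]
top 110.5 [313.  207.3] bbox [298 203] [327 212] exp [313.3 208.7]
top 0 0 313.3694488328407 208.59259736009628 [297.4 201.8] [329.5 215.4]
top 0 9 313.1544470394316 208.9835751039726 [297.2 202.3] [329.1 215.7]
top -10 0 314.06540919539145 211.5587028915148 [297.8 205.1] [330.4 218.1]
top -10 9 313.70786279680544 211.34144268090907 [297.6 205. ] [329.9 217.9]
wrist lug 0 0 [275.7 161.9 275.7 172.9] foot [275.7 115.5]
wrist lug 0 9 [275.7 146.2 275.7 156.6] foot [275.6 102.7]
wrist lug -10 0 [275.7 176.1 275.7 185.4] foot [275.6 138.1]
wrist lug -10 9 [275.6 163.  275.6 171.7] foot [275.6 127.7]
wrist lug 10 0 [275.8 149.4 275.8 162.1] foot [275.7  93.7]
wrist lug 10 9 [275.8 130.9 275.8 143.1] foot [275.7  78. ]
```

View pics/p5.png

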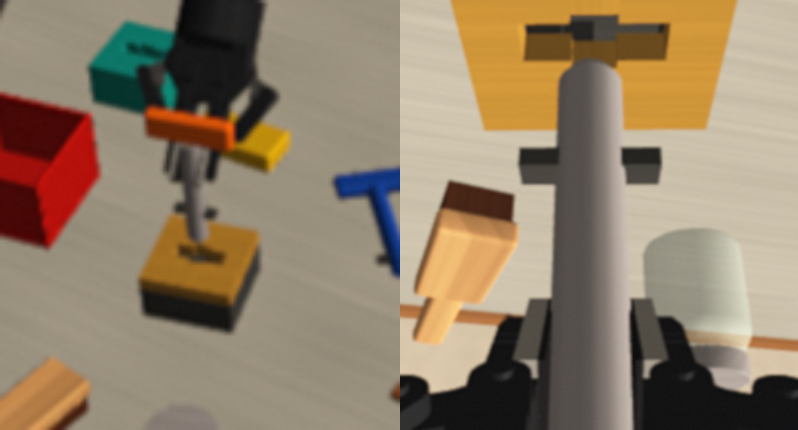

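The wrist view shows the screw upright with its lugs at crop (590,165). The slot spans crop columns 525–670 and rows 23–60, parallel to the lugs. I'll cast it to z=52 for the final offset.

Run:
```python
from h import *; import pickle; from station import telemetry
np.set_printoptions(precision=1,suppress=True)
r=pickle.load(open("w4.pkl","rb")); g=cv2.cvtColor(r["frame"],cv2.COLOR_RGB2HSV)
b=[k for a,c,k in blobs(r,(12,130,150),(24,255,255),500) if k[:,1].min()<20 and abs(k[:,0].mean()-279)<100]
for x in(250,260,300,310): print(x,g[60:106:2,x,2].tolist())
for y in(80,86): print(y,g[y,226:334:2,2].tolist())
P=plane(r,[(233.5,75),(324.6,75),(233.5,97.5),(324.6,97.5),(279,75),(279,97.5)],52); print(P, P[:4].mean(0))
print(proj(r,[[536,-92,52],[534.2,-93.8,52]]))
```

```text
250 [204, 205, 206, 207, 205, 206, 208, 176, 56, 34, 53, 103, 105, 106, 103, 105, 106, 104, 105, 169, 211, 210, 208]
260 [204, 205, 205, 207, 207, 206, 200, 159, 54, 36, 63, 103, 108, 105, 103, 104, 104, 104, 105, 171, 213, 188, 100]
300 [204, 208, 209, 208, 207, 208, 211, 168, 76, 70, 87, 105, 106, 105, 103, 105, 106, 105, 109, 188, 213, 210, 211]
310 [205, 207, 209, 210, 208, 207, 210, 158, 71, 70, 86, 104, 106, 106, 104, 106, 105, 106, 110, 189, 215, 211, 210]
80 [210, 213, 228, 227, 119, 52, 56, 55, 54, 55, 54, 55, 53, 56, 56, 69, 61, 63, 56, 39, 40, 37, 37, 39, 37, 55, 75, 74, 73, 75, 73, 74, 78, 85, 87, 87, 87, 87, 87, 87, 85, 86, 86, 87, 86, 81, 68, 76, 91, 174, 214, 212, 211, 212]
86 [207, 207, 219, 216, 129, 103, 105, 105, 106, 104, 104, 105, 106, 105, 106, 106, 106, 105, 130, 111, 91, 92, 93, 94, 92, 94, 97, 98, 100, 101, 101, 103, 99, 102, 104, 105, 105, 105, 105, 105, 104, 105, 106, 106, 105, 104, 105, 97, 109, 195, 206, 206, 205, 205]
[[ 532.8 -116.3   52. ]
 [ 521.7  -70.1   52. ]
 [ 548.2 -114.2   52. ]
 [ 536.2  -64.7   52. ]
 [ 527.3  -93.2   52. ]
 [ 542.2  -89.5   52. ]] [534.7 -91.3  52. ]
[[277.3  88.2]
 [274.8  85. ]]
```

```bash
python3 -m handwheel '[0,0.23,0,0,0,0,0.35,0,0.35,0,0,0,0.35,0,0.35,0,0,0,0.35,0,0.35,0,0,0,0.35,0,0.35,0,0,0,0.35,0,0.35,0,0,0,0.25,0,0.25,0,0,0,0,0,0,0,0,0,0,0,0,0,0,0]'
python3 calc.py 547.6 -88.2 122 14 45
python3 - <<'E'
from h import *; from station import telemetry,vision; import pickle
np.set_printoptions(precision=2,suppress=True)
s=telemetry.state(); q=s["orientation"]; M=R.from_quat([q[1],q[2],q[3],q[0]]).as_matrix()
print("grip",s["eef_pos"]-18.7*M[:,2],"axis",M@[-.7071,0,-.7071],"F",s["contact_force"],s["wrist_torque"])
r=vision.get_image("wrist"); pickle.dump(r,open("w6.pkl","wb")); print(proj(r,[[534.8,-91.4,52]]))
g=cv2.cvtColor(r["frame"],cv2.COLOR_RGB2HSV)
for x in(245,305): print(x,g[60:180:3,x,2].tolist())
E
```

```text
clock: 9.6
eef_pos: [546.4, -88.7, 121.6]
orientation: [0.375, -0.109, 0.919, 0.043]
contact_force: [2.5, -0.2, -2.6]
finger_gap: 18.7
grip_force: 59.4
tcp [546.389 -88.745 121.594] gap 18.70396392327127 t 9.6 j [-0.177  0.225 -0.462 -1.089 -0.32  -0.199]
shift now-frame cm [-0.122  0.025  0.062] | target-frame cm [-0.121  0.024  0.064] | turn [-0.008 -0.011 -0.005]
grip [533.66 -91.76 134.96] axis [0.01 0.   1.  ] F [ 2.53 -0.24 -2.61] [-0.55  1.   -0.15]
[[274.36 125.59]]
245 [212, 208, 204, 211, 210, 210, 210, 207, 205, 207, 206, 204, 207, 205, 204, 206, 207, 208, 141, 92, 106, 104, 106, 104, 106, 118, 211, 207, 213, 207, 214, 134, 35, 37, 39, 72, 73, 77, 75, 186]
305 [210, 208, 207, 213, 212, 211, 207, 205, 204, 208, 206, 205, 206, 204, 207, 210, 207, 210, 142, 100, 105, 104, 106, 106, 104, 127, 212, 209, 211, 208, 215, 110, 35, 36, 41, 71, 75, 77, 75, 188]
```

```bash
python3 -m handwheel '[0.28,0,0.42,0,0,0,0.35,0,0.35,0,0,0,0.35,0,0.35,0,0,0,0.35,0,0.35,0,0,0,0.35,0,0.35,0,0,0,0.35,0,0.35,0,0,0,0.35,0,0.35,0,0,0,0,0,0,0,0,0,0,0,0,0,0,0]'
python3 calc.py 547.6 -88.2 86 14 45
```

```text
clock: 10.55
eef_pos: [547.6, -88.5, 88.2]
orientation: [0.376, -0.109, 0.919, 0.044]
contact_force: [-0.3, -0.5, 5.6]
finger_gap: 18.2
grip_force: 60.2
tcp [547.573 -88.498  88.238] gap 18.226667351449542 t 10.55 j [-0.256  0.297 -0.457 -1.285 -0.351  0.064]
shift now-frame cm [0.15  0.029 0.166] | target-frame cm [0.151 0.028 0.165] | turn [-0.008 -0.008 -0.004]
```

```bash
python3 -m handwheel '[0.15,0,0.15,0,0,0,0.08,0,0.08,0,0,0,0,0,0,0,0,0]'
python3 -m handwheel '[0,0,0,0,0,0,0,0,0,0,0,0,0,0,0,0,0,0]' 4.5
python3 - <<'E'
from h import *; from station import telemetry,vision; import pickle
np.set_printoptions(precision=1,suppress=True)
for n in("scene","top"):
    t=vision.get_image(n)
    e=proj(t,[[535,-91.5,142]])[0]
    for a,c,k in blobs(t,(3,150,90),(14,255,255),20):
        if np.linalg.norm(c-e)<40: print(n,a,c,"exp",e)
E
```

```text
clock: 10.85
eef_pos: [549.2, -88.2, 88.1]
orientation: [0.379, -0.11, 0.918, 0.044]
contact_force: [-6.9, 0.4, 21.1]
finger_gap: 18.4
grip_force: 61.1
clock: 11.15
eef_pos: [545.7, -88.0, 82.8]
orientation: [0.374, -0.109, 0.92, 0.044]
contact_force: [0.5, 0.7, 0.0]
finger_gap: 44.9
grip_force: 0.0
scene 233.5 [253.2 188.7] exp [252.  189.3]
top 58.0 [304.6 211.4] exp [311.1 211.1]
```

```bash
python3 -m handwheel '[0,0,-1,0,0,0,0,0,-2,0,0,0,0,0,-3,0,0,0,0,0,-3,0,0,0,0,0,-3,0,0,0,-2,0,-2,0,0,0,-2,0,-2,0,0,0,-2,0,-2,0,0,0,0,0,0,0,0.14,0,0,0,0,0,0.14,0,0,0,0,0,0.14,0,0,0,0,0,0.14,0]'
python3 calc.py 535 -91.5 230 104.2 0
```

```text
clock: 12.45
eef_pos: [464.2, -107.0, 253.4]
orientation: [0.119, -0.118, 0.986, 0.015]
contact_force: [-0.3, 0.0, 0.8]
finger_gap: 45.0
grip_force: 0.0
tcp [ 464.224 -107.021  253.369] gap 45.044728239926584 t 12.45 j [ 0.09   0.004 -0.426 -0.048 -0.903 -1.397]
shift now-frame cm [-6.477 -0.176  3.997] | target-frame cm [ 0.232 -7.242  2.337] | turn [-0.188  0.19  -1.571]
```

Run:
```python
from h import *; from station import telemetry,vision; import pickle
np.set_printoptions(precision=1,suppress=True)
for n in("scene","top"):
    t=vision.get_image(n)
    e=proj(t,[[535,-91.5,142]])[0]
    for a,c,k in blobs(t,(3,150,90),(14,255,255),20):
        if np.linalg.norm(c-e)<40: print(n,a,c,"exp",e,rect(t,k,150))
```

```text
scene 205.0 [252.9 189. ] exp [252.  189.3] ((539.697265625, -85.0872802734375), (34.187313079833984, 85.85023498535156), 13.00483512878418)
top 108.5 [310.9 210. ] exp [311.1 211.1] ((536.6167602539062, -90.34784698486328), (13.735801696777344, 78.29713439941406), 14.451464653015137)
```

```bash
python3 -m handwheel '[0,0,0,-0.0157,0.0158,-0.131,0,0,0,-0.0157,0.0158,-0.131,0,0,0,-0.0157,0.0158,-0.131,0,0,0,-0.0157,0.0158,-0.131,0,0,0,-0.0157,0.0158,-0.131,0,0,0,-0.0157,0.0158,-0.131,0,0,0,-0.0157,0.0158,-0.131,0,0,0,-0.0157,0.0158,-0.131,0,0,0,-0.0157,0.0158,-0.131,0,0,0,-0.0157,0.0158,-0.131,0,0,0,-0.0157,0.0158,-0.131,0,0,0,-0.0157,0.0158,-0.131]'
python3 -m handwheel '[0,0,0,0,0,0,0,0,0,0,0,0]'; python3 calc.py 536 -91 190 104.4 0
```

```text
clock: 13.75
eef_pos: [464.4, -107.1, 252.2]
orientation: [-0.002, 0.791, -0.612, 0.001]
contact_force: [-0.4, -0.1, -0.6]
finger_gap: 44.9
grip_force: 0.0
clock: 13.95
eef_pos: [464.5, -107.0, 252.4]
orientation: [-0.003, 0.788, -0.615, 0.001]
contact_force: [-0.5, 0.8, -0.2]
finger_gap: 45.0
grip_force: 0.0
tcp [ 464.514 -106.981  252.41 ] gap 44.989316863385234 t 13.95 j [ 0.113  0.111 -0.307 -0.003 -1.147  0.133]
shift now-frame cm [ 0.202 -7.287  6.282] | target-frame cm [ 0.23  -7.321  6.241] | turn [-0.006  0.002 -0.006]
```

```bash
python3 -m handwheel '[0.2,-3.6,0,-0.006,0.002,-0.006,0,-3.7,0,0,0,0,0,0,0,0,0,0,0,0,4,0,0,0,0,0,4,0,0,0,0,0,2,0,0,0,0,0,0,0,0,0,0,0,0,0,0,0]'
python3 calc.py 536 -91 131 104.4 0
```

```text
clock: 14.75
eef_pos: [536.4, -91.3, 153.9]
orientation: [0.0, 0.791, -0.612, 0.001]
contact_force: [0.4, 1.1, 1.6]
finger_gap: 45.0
grip_force: 0.0
tcp [536.388 -91.281 153.856] gap 45.041576065547346 t 14.75 j [ 0.13   0.318 -0.303  0.001 -0.948  0.122]
shift now-frame cm [-0.039  0.032  2.286] | target-frame cm [-0.037  0.031  2.286] | turn [-0.001 -0.001  0.002]
```

```bash
python3 -m handwheel '[0,0,1.2,0,0,0,0,0,1.05,0,0,0,0,0,0,0,0,0]'
python3 -m handwheel '[0,0,0,0,0,0,0,0,0,0,0,0,0,0,0,0,0,0,0,0,0,0,0,0]' 0.8 50
python3 -m handwheel '[0,0,0,0,0,0.08,0,0,0,0,0,0.08,0,0,0,0,0,0.08,0,0,0,0,0,0.08,0,0,0,0,0,0.08,0,0,0,0,0,0.08]'
python3 - <<'E'
from h import *; from station import telemetry
np.set_printoptions(precision=2,suppress=True)
s=telemetry.state(); q=s["orientation"]; M=R.from_quat([q[1],q[2],q[3],q[0]]).as_matrix()
print("phi",np.degrees(np.arctan2(-M[0,1],M[1,1])),s["contact_force"],s["wrist_torque"],s["joint_positions"][5])
E
```

```text
clock: 15.05
eef_pos: [535.2, -91.0, 129.4]
orientation: [0.001, 0.791, -0.612, -0.001]
contact_force: [0.5, 0.4, 0.2]
finger_gap: 45.1
grip_force: 0.0
clock: 15.45
eef_pos: [536.1, -91.1, 131.2]
orientation: [0.0, 0.791, -0.612, 0.0]
contact_force: [-1.2, -0.2, 2.6]
finger_gap: 13.0
grip_force: 49.4
clock: 16.05
eef_pos: [536.5, -91.3, 131.6]
orientation: [-0.002, -0.628, 0.778, -0.002]
contact_force: [-1.5, 1.3, 2.5]
finger_gap: 13.4
grip_force: 159.3
phi 77.78047883125777 [-1.5   1.29  2.5 ] [-0.27  0.75  4.04] -0.3487710780382082
```

It binds: about 4 N m of torque and stuck near 20°. I'll turn it back along the slot and pull it out.

```bash
python3 -m handwheel '[0,0,0,0,0,-0.08,0,0,0,0,0,-0.08,0,0,0,0,0,-0.08,0,0,0,0,0,-0.08,0,0,0,0,0,-0.08,0,0,0,0,0,-0.08,0,0,0,0,0,0,0,0,0,0,0,0]'
python3 - <<'E'
from h import *; from station import telemetry
np.set_printoptions(precision=2,suppress=True)
s=telemetry.state(); q=s["orientation"]; M=R.from_quat([q[1],q[2],q[3],q[0]]).as_matrix()
print("phi",np.degrees(np.arctan2(-M[0,1],M[1,1])),s["contact_force"],s["wrist_torque"],s["joint_positions"][5])
E
```

```text
clock: 16.85
eef_pos: [536.3, -91.1, 131.1]
orientation: [0.0, 0.791, -0.612, 0.0]
contact_force: [-1.0, -0.1, 3.3]
finger_gap: 13.0
grip_force: 50.4
phi 104.48355149037168 [-1.   -0.11  3.29] [-0.16  0.54  0.04] 0.12153843772634082
```

```bash
python3 -m handwheel '[0,0,-0.5,0,0,0,0,0,-0.8,0,0,0,0,0,-1,0,0,0,0,0,-1,0,0,0,0,0,0,0,0,0]'
```

```text
clock: 17.35
eef_pos: [536.6, -91.0, 165.5]
orientation: [-0.0, 0.791, -0.612, 0.001]
contact_force: [-1.3, -0.7, -2.0]
finger_gap: 13.1
grip_force: 49.8
```

```bash
python3 - <<'E'
import pickle; from h import *
np.set_printoptions(precision=0,suppress=True)
w=pickle.load(open("w1.pkl","rb")); T=pickle.load(open("d0.pkl","rb"))["top"]
a=np.radians(9.6); Rz=np.array([[np.cos(a),-np.sin(a)],[np.sin(a),np.cos(a)]])
for z in(0,85):
    c=np.array([[i,j] for i,j in((-60,60),(60,60),(60,-60),(-60,-60))])@Rz.T+[514,-325]
    p=np.c_[c,np.full(4,z)]; print(z,p[:,:2].tolist()); print(proj(w,p).tolist()); print((proj(T,p)*1.4).tolist())
E
python3 calc.py 514 -325 250 104.4 0
```

```text
0 [[444.83411297280355, -275.8463625787358], [563.1536374212642, -255.83411297280355], [583.1658870271964, -374.1536374212642], [464.8463625787358, -394.16588702719645]]
[[124.1985021811546, 169.59315089539948], [156.66258918791618, 260.23268101045335], [68.75796736253636, 280.4894987280034], [30.728167572171884, 192.9841943226848]]
[[519.0170818213808, 345.9321003700141], [509.0652005103223, 290.04746079390316], [564.2778164905283, 281.0706747567645], [574.5539555875176, 336.67851265116826]]
85 [[444.83411297280355, -275.8463625787358], [563.1536374212642, -255.83411297280355], [583.1658870271964, -374.1536374212642], [464.8463625787358, -394.16588702719645]]
[[88.84774349180748, 184.79138451914073], [131.26008102009516, 293.8327189423693], [25.36584166586377, 317.61987000906714], [-25.18617825665973, 213.21908293305452]]
[[526.0935622100645, 344.1229792220576], [515.5407634608777, 285.17849812886516], [573.7220346293066, 275.73416758285794], [584.6350349152322, 334.36156959910596]]
tcp [536.601 -90.962 165.543] gap 13.067976150157381 t 17.35 j [ 0.131  0.306 -0.289  0.001 -0.974  0.123]
shift now-frame cm [22.092  8.06  -8.435] | target-frame cm [22.106  8.009 -8.446] | turn [-0.002 -0.001  0.003]
```

```bash
python3 -m handwheel '[0,0,-3,0,0,0,0,0,-4,0,0,0,0,0,-1.5,0,0,0,3.7,1.3,0,0,0,0,3.7,1.3,0,0,0,0,3.7,1.3,0,0,0,0,3.7,1.3,0,0,0,0,3.7,1.4,0,0,0,0,3.6,1.4,0,0,0,0,0,0,0,0,0,0,0,0,0,0,0,0]'
python3 calc.py 514 -325 133 104.4 0
```

```text
clock: 18.45
eef_pos: [514.1, -325.4, 248.2]
orientation: [0.0, 0.79, -0.613, -0.0]
contact_force: [-0.3, 1.2, -1.0]
finger_gap: 13.1
grip_force: 49.1
tcp [ 514.055 -325.434  248.201] gap 13.063741995283566 t 18.45 j [-0.299  0.346 -0.008 -0.    -1.217  0.551]
shift now-frame cm [-0.041 -0.008 11.52 ] | target-frame cm [-0.043 -0.006 11.52 ] | turn [0.    0.    0.001]
```

```bash
python3 -m handwheel '[0,0,3,0,0,0,0,0,3,0,0,0,0,0,3,0,0,0,0,0,1.5,0,0,0,0,0,1,0,0,0,0,0,0,0,0,0,0,0,0,0,0,0]'
python3 -m handwheel '[0,0,0,0,0,0,0,0,0,0,0,0,0,0,0,0,0,0,0,0,-2,0,0,0,0,0,-4,0,0,0,0,0,-4,0,0,0,0,0,-4,0,0,0,0,0,0,0,0,0]' 6
python3 calc.py 450 120 280 -4.05 0
python3 - <<'E'
from station import vision; from h import *
a=vision.get_image("scene")["frame"][80:280,140:420]; cv2.imwrite("pics/p7.png",cv2.resize(a,(784,560))[:,:,::-1])
E
```

```text
clock: 19.15
eef_pos: [515.3, -324.7, 134.9]
orientation: [0.0, 0.791, -0.611, 0.001]
contact_force: [-0.1, -0.5, -1.5]
finger_gap: 13.0
grip_force: 49.0
clock: 19.95
eef_pos: [517.0, -326.7, 281.9]
orientation: [-0.001, 0.791, -0.611, 0.008]
contact_force: [0.4, -0.2, 0.6]
finger_gap: 59.9
grip_force: 0.0
tcp [ 516.998 -326.695  281.904] gap 59.856995474470835 t 19.95 j [-0.297  0.325  0.044  0.004 -1.275  0.551]
shift now-frame cm [-44.915  -4.779  -0.241] | target-frame cm [ 9.838 44.085  0.19 ] | turn [-0.018  0.003  1.896]
```

View pics/p7.png

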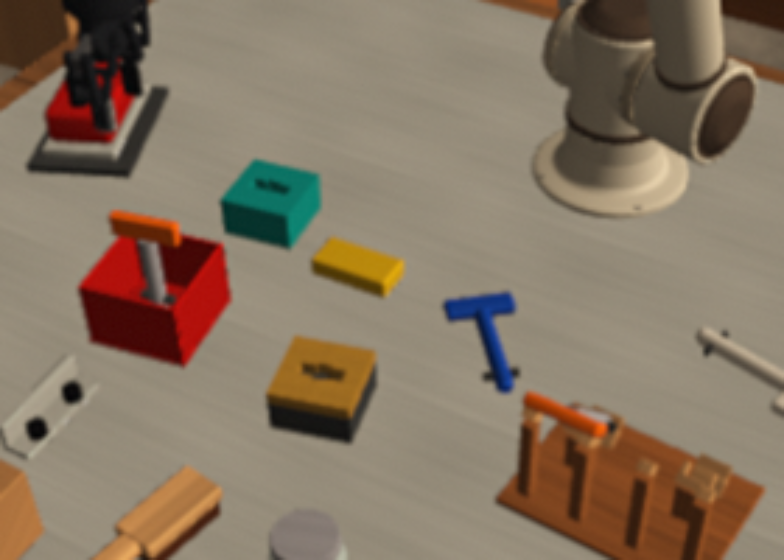

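The first screw leans in the bin at (150,260), and the nut at (322,372) is free. Next is the second screw.

```bash
python3 -m handwheel '[-4.7,-0.5,0,0,0,0,-4.7,-0.5,0,0,0,0,-4.7,-0.5,0,0,0,0,-4.7,-0.5,0,0,0,0,-4.7,-0.5,0,0,0,0,-4.7,-0.5,0,0,0,0,-4.7,-0.5,0,0,0,0,-4.7,-0.5,0,0,0,0,-4.7,-0.5,0,0,0,0,-4.7,-0.5,0,0,0,0,0,0,0,0,0,0.14,0,0,0,0,0,0.14]' 4.5
python3 -m handwheel '[0,0,0,0,0,0.14,0,0,0,0,0,0.14,0,0,0,0,0,0.14,0,0,0,0,0,0.14,0,0,0,0,0,0.14,0,0,0,0,0,0.14,0,0,0,0,0,0.14,0,0,0,0,0,0.14,0,0,0,0,0,0.14,0,0,0,0,0,0.14,0,0,0,0,0,0.14,0,0,0,0,0,0.07]'
python3 -m handwheel '[0,0,0,0,0,0]'; python3 calc.py 502.5 181.5 75 -4.05 0
```

```text
clock: 21.2
eef_pos: [443.6, 144.0, 272.5]
orientation: [-0.001, -0.697, 0.717, 0.0]
contact_force: [-0.0, -0.3, -0.5]
finger_gap: 45.3
grip_force: 0.0
clock: 22.4
eef_pos: [444.0, 142.2, 272.6]
orientation: [-0.001, 0.035, 0.999, -0.001]
contact_force: [0.4, -0.6, -0.0]
finger_gap: 44.9
grip_force: 0.0
clock: 22.5
eef_pos: [444.1, 142.3, 272.7]
orientation: [-0.001, 0.032, 0.999, -0.001]
contact_force: [0.3, 0.3, -0.9]
finger_gap: 45.0
grip_force: 0.0
tcp [444.054 142.277 272.669] gap 44.9942680312194 t 22.5 j [ 0.66   0.081 -0.291  0.    -1.201 -2.296]
shift now-frame cm [-5.602  4.321 19.754] | target-frame cm [-5.553  4.325 19.767] | turn [-0.001 -0.001  0.006]
```

```bash
python3 -m handwheel '[-2.8,2.2,0,0,0,0.006,-2.8,2.1,0,0,0,0,0,0,4,0,0,0,0,0,4,0,0,0,0,0,4,0,0,0,0,0,4,0,0,0,0,0,2.5,0,0,0,0,0,1.2,0,0,0,0,0,0,0,0,0]'
python3 -m handwheel '[0,0,0,0,0,0,0,0,0,0,0,0,0,0,0,0,0,0,0,0,0,0,0,0,0,0,0,0,0,0]' 1 60
python3 -m handwheel '[0,0,-1,0,0,0,0,0,-2,0,0,0,0,0,-3,0,0,0,0,0,-4,0,0,0,0,0,-4,0,0,0,0,0,-4,0,0,0,0,0,0,0,0,0]'
python3 calc.py 555 -30 230 14 45
```

```text
clock: 23.4
eef_pos: [502.5, 180.9, 74.9]
orientation: [-0.002, 0.035, 0.999, -0.002]
contact_force: [0.2, 0.6, 0.2]
finger_gap: 44.6
grip_force: 0.0
clock: 23.9
eef_pos: [504.3, 182.0, 78.2]
orientation: [0.001, 0.035, 0.999, 0.0]
contact_force: [-1.0, -1.3, 6.2]
finger_gap: 18.2
grip_force: 58.9
clock: 24.6
eef_pos: [505.8, 183.0, 263.2]
orientation: [0.006, 0.035, 0.999, 0.003]
contact_force: [1.0, 0.1, -2.7]
finger_gap: 18.6
grip_force: 58.7
tcp [505.848 183.007 263.235] gap 18.564852384871703 t 24.6 j [ 0.65   0.207 -0.163  0.002 -1.187 -2.292]
shift now-frame cm [ -6.364 -20.925   3.251] | target-frame cm [  2.622 -21.857   2.079] | turn [-0.119 -0.767 -0.3  ]
```

```bash
python3 -m handwheel '[-0.6,-4.2,0,0,0,0,-0.6,-4.2,0,0,0,0,-0.6,-4.2,0,0,0,0,-0.6,-4.2,0,0,0,0,-0.6,-4.2,0,0,0,0,0,0,0,-0.02,-0.128,-0.05,0,0,0,-0.02,-0.128,-0.05,0,0,0,-0.02,-0.128,-0.05,0,0,0,-0.02,-0.128,-0.05,0,0,0,-0.02,-0.128,-0.05,0,0,0,-0.02,-0.128,-0.05,0,0,0,0,0,0]'
python3 calc.py 547.6 -88.3 160 14 44.5
```

```text
clock: 25.8
eef_pos: [512.6, -34.7, 252.4]
orientation: [0.368, -0.113, 0.922, 0.047]
contact_force: [-0.3, 0.5, -3.6]
finger_gap: 18.5
grip_force: 59.4
tcp [512.633 -34.671 252.389] gap 18.523422603304894 t 25.8 j [ 0.248 -0.093 -0.739 -0.007 -0.165 -1.569]
shift now-frame cm [ 4.826 -6.093  8.12 ] | target-frame cm [ 4.981 -6.05   8.058] | turn [ 0.004 -0.017 -0.003]
```

```bash
python3 -m handwheel '[1,-1.5,2,0,0,0,1.2,-1.5,2,0,0,0,1.3,-1.5,2.1,0,0,0,1.3,-1.6,2,0,0,0,0,0,0,0,0,0,0,0,0,0,0,0]'
python3 calc.py 547.6 -88.3 150 14 44.7
```

```text
clock: 26.4
eef_pos: [546.3, -80.0, 182.6]
orientation: [0.37, -0.113, 0.921, 0.045]
contact_force: [0.0, -0.4, -2.6]
finger_gap: 18.2
grip_force: 59.5
tcp [546.319 -79.966 182.579] gap 18.23045970839672 t 26.4 j [-0.022  0.108 -0.497 -0.701 -0.285 -0.696]
shift now-frame cm [ 2.308 -0.841  2.3  ] | target-frame cm [ 2.347 -0.84   2.261] | turn [-0.    -0.017 -0.001]
```

```bash
python3 -m handwheel '[0.8,-0.3,0.8,0,-0.015,0,0.8,-0.3,0.8,0,0,0,0.7,-0.3,0.7,0,0,0,0,0,0,0,0,0,0,0,0,0,0,0]'
python3 calc.py 547.6 -88.3 150 14 44.7
python3 - <<'E'
from h import *; import pickle; from station import telemetry,vision
np.set_printoptions(precision=1,suppress=True)
s=telemetry.state(); q=s["orientation"]; M=R.from_quat([q[1],q[2],q[3],q[0]]).as_matrix()
grip=s["eef_pos"]-18.7*M[:,2]; f=np.array([M[1,1],-M[0,1],0]); print("grip",grip)
r=vision.get_image("wrist"); pickle.dump(r,open("w8.pkl","wb"))
for t in(0,-5,5):
    a=np.array([0,0,1])+np.radians(t)*f
    print(t,"lug front face",proj(r,[grip+(z-90)*a-5*f for z in(20,26)]).ravel(),"foot",proj(r,[grip-90*a]).ravel())
print("hole exp",proj(r,[[534.8,-91.4,52]]),"axis at 52",proj(r,[[grip[0],grip[1],52]]))
cv2.imwrite("pics/w8.png",cv2.resize(r["frame"][50:320,155:405],(750,810))[:600,:,::-1])
E
```

```text
clock: 26.9
eef_pos: [548.1, -87.6, 151.5]
orientation: [0.378, -0.114, 0.918, 0.046]
contact_force: [-0.3, -0.5, -2.7]
finger_gap: 18.4
grip_force: 59.6
tcp [548.066 -87.566 151.512] gap 18.41631074159907 t 26.9 j [-0.128  0.172 -0.462 -0.948 -0.322 -0.375]
shift now-frame cm [ 0.151 -0.06   0.063] | target-frame cm [ 0.151 -0.06   0.063] | turn [0.001 0.001 0.002]
grip [535.3 -90.8 164.8]
0 lug front face [274.  136.7 274.  146.9] foot [274.1 112.6]
-5 lug front face [274.  145.1 274.  154.4] foot [274.1 123.4]
5 lug front face [274.  127.8 274.  138.9] foot [274.1 101. ]
hole exp [[273.2  80.2]] axis at 52 [[274.1  81.2]]
```

View pics/w8.png

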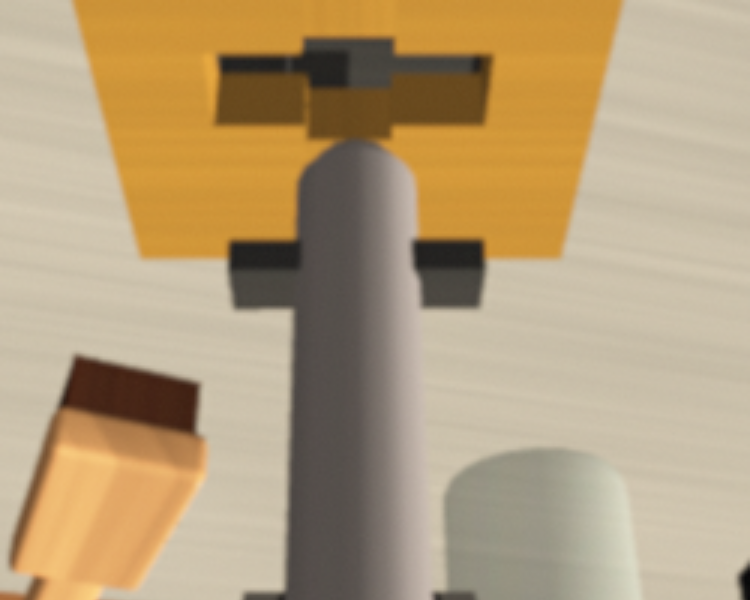

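Aligned: the slot is centred at image (273,80), as predicted, and the lugs are parallel to it. Lowering now.

```bash
python3 -m handwheel '[0.35,-0.05,0.35,0,0,0,0.35,0,0.35,0,0,0,0.35,0,0.35,0,0,0,0.35,0,0.35,0,0,0,0.35,0,0.35,0,0,0,0.35,0,0.35,0,0,0,0,0,0,0,0,0,0,0,0,0,0,0]'
python3 calc.py 547.6 -88.3 86 14 44.7
```

```text
clock: 27.75
eef_pos: [548.4, -88.3, 121.8]
orientation: [0.378, -0.114, 0.918, 0.046]
contact_force: [-0.4, -0.1, -2.6]
finger_gap: 18.9
grip_force: 59.6
tcp [548.444 -88.293 121.773] gap 18.85216810680708 t 27.75 j [-0.192  0.23  -0.454 -1.112 -0.339 -0.16 ]
shift now-frame cm [2.578 0.024 2.482] | target-frame cm [2.575 0.02  2.485] | turn [0.    0.001 0.002]
```

```bash
python3 -m handwheel '[0.35,0,0.35,0,0,0,0.35,0,0.35,0,0,0,0.35,0,0.35,0,0,0,0.35,0,0.35,0,0,0,0.35,0,0.35,0,0,0,0.35,0,0.3,0,0,0,0.25,0,0.2,0,0,0,0,0,0,0,0,0,0,0,0,0,0,0]'
python3 calc.py 547.6 -88.3 86 14 44.7
```

```text
clock: 28.65
eef_pos: [548.0, -88.8, 89.2]
orientation: [0.378, -0.113, 0.918, 0.046]
contact_force: [0.8, 0.9, -1.2]
finger_gap: 18.3
grip_force: 60.1
tcp [547.954 -88.792  89.246] gap 18.27732464857932 t 28.65 j [-0.266  0.298 -0.454 -1.291 -0.366  0.082]
shift now-frame cm [0.245 0.057 0.215] | target-frame cm [0.244 0.056 0.215] | turn [0.    0.002 0.002]
```

```bash
python3 -m handwheel '[0.15,0,0.15,0,0,0,0.15,0,0.15,0,0,0,0,0,0,0,0,0]'
python3 -m handwheel '[0.1,0,0.1,0,0,0,0,0,0,0,0,0]'
python3 calc.py 547.6 -88.3 83 14 44.7
```

```text
clock: 28.95
eef_pos: [550.4, -88.8, 88.7]
orientation: [0.382, -0.114, 0.916, 0.046]
contact_force: [-3.4, 1.0, 15.9]
finger_gap: 18.4
grip_force: 60.6
clock: 29.15
eef_pos: [550.8, -88.7, 88.7]
orientation: [0.383, -0.114, 0.916, 0.046]
contact_force: [-8.3, -0.0, 23.4]
finger_gap: 18.5
grip_force: 61.4
tcp [550.817 -88.684  88.69 ] gap 18.514547682230386 t 29.15 j [-0.28   0.304 -0.45  -1.323 -0.376  0.124]
shift now-frame cm [0.617 0.118 0.184] | target-frame cm [0.616 0.115 0.191] | turn [-0.     0.012  0.004]
```

```bash
python3 -m handwheel '[0,0,0,0,0,0,0,0,0,0,0,0,0,0,0,0,0,0]' 4.5
python3 -m handwheel '[0,0,-1,0,0,0,0,0,-2,0,0,0,0,0,-3,0,0,0,0,0,-3,0,0,0,0,0,-3,0,0,0,-2,0,-2,0,0,0,-2,0,-2,0,0,0,-2,0,-2,0,0,0,0,0,0,0,0.14,0,0,0,0,0,0.14,0,0,0,0,0,0.14,0,0,0,0,0,0.14,0]'
python3 calc.py 536 -91 250 104.4 0
python3 - <<'E'
from h import *; from station import telemetry,vision; import pickle
for n in("scene","top"):
    t=vision.get_image(n)
    e=proj(t,[[535,-91.5,142]])[0]
    for a,c,k in blobs(t,(3,150,90),(14,255,255),20):
        if np.linalg.norm(c-e)<40: print(n,a,c,"exp",e,rect(t,k,150))
E
```

```text
clock: 29.45
eef_pos: [547.4, -88.7, 82.8]
orientation: [0.378, -0.113, 0.918, 0.046]
contact_force: [0.6, 0.6, -0.1]
finger_gap: 45.5
grip_force: 0.0
clock: 30.65
eef_pos: [464.3, -108.7, 252.2]
orientation: [0.125, -0.123, 0.984, 0.017]
contact_force: [0.6, 0.0, -0.4]
finger_gap: 44.7
grip_force: 0.0
tcp [ 464.264 -108.711  252.2  ] gap 44.730220065525884 t 30.65 j [ 0.081  0.002 -0.43  -0.058 -0.889 -1.372]
shift now-frame cm [-7.096 -0.057  2.07 ] | target-frame cm [ 0.069 -7.389  0.22 ] | turn [-0.197  0.202 -1.564]
scene 206.5 [253.23325262 188.83373688] exp [251.96711018 189.3187689 ] ((538.8606567382812, -85.21034240722656), (34.473018646240234, 85.52401733398438), 14.036535263061523)
top 109.0 [310.74159021 209.61314985] exp [311.06223648 211.09823922] ((538.291015625, -90.26051330566406), (13.083009719848633, 77.63213348388672), 14.434056282043457)
```

```bash
python3 -m handwheel '[0,0,0,-0.0164,0.0168,-0.13,0,0,0,-0.0164,0.0168,-0.13,0,0,0,-0.0164,0.0168,-0.13,0,0,0,-0.0164,0.0168,-0.13,0,0,0,-0.0164,0.0168,-0.13,0,0,0,-0.0164,0.0168,-0.13,0,0,0,-0.0164,0.0168,-0.13,0,0,0,-0.0164,0.0168,-0.13,0,0,0,-0.0164,0.0168,-0.13,0,0,0,-0.0164,0.0168,-0.13,0,0,0,-0.0164,0.0168,-0.13,0,0,0,-0.0164,0.0168,-0.13]'
python3 -m handwheel '[0,0,0,0,0,0,0,0,0,0,0,0]'; python3 calc.py 537.3 -90.8 131.3 104.4 0
```

```text
clock: 31.95
eef_pos: [464.4, -108.8, 251.0]
orientation: [-0.003, 0.79, -0.613, 0.001]
contact_force: [0.8, -0.9, 0.4]
finger_gap: 45.1
grip_force: 0.0
clock: 32.15
eef_pos: [464.6, -108.7, 251.3]
orientation: [-0.003, 0.788, -0.616, 0.001]
contact_force: [-0.2, 0.5, -0.1]
finger_gap: 44.9
grip_force: 0.0
tcp [ 464.55  -108.741  251.296] gap 44.876440047113086 t 32.15 j [ 0.109  0.113 -0.308 -0.004 -1.145  0.136]
shift now-frame cm [ 0.051 -7.427 12.041] | target-frame cm [ 0.071 -7.493 12.   ] | turn [-0.006  0.003 -0.007]
```

```bash
python3 -m handwheel '[0,-3.7,0,-0.006,0.003,-0.007,0.05,-3.75,0,0,0,0,0,0,0,0,0,0,0,0,4,0,0,0,0,0,3.5,0,0,0,0,0,2,0,0,0,0,0,0,0,0,0,0,0,0,0,0,0]'
python3 calc.py 537.3 -90.8 131.3 104.4 0
```

```text
clock: 32.95
eef_pos: [537.4, -91.3, 157.7]
orientation: [0.0, 0.791, -0.612, 0.001]
contact_force: [1.5, 0.4, 0.3]
finger_gap: 45.0
grip_force: 0.0
tcp [537.395 -91.342 157.691] gap 45.04540995755731 t 32.95 j [ 0.13   0.316 -0.296  0.002 -0.958  0.122]
shift now-frame cm [-0.059 -0.004  2.639] | target-frame cm [-0.055 -0.004  2.639] | turn [-0.    -0.002  0.002]
```

```bash
python3 -m handwheel '[0,0,1.3,0,0,0,0,0,1.3,0,0,0,0,0,0,0,0,0]'
python3 -m handwheel '[0,0,0,0,0,0,0,0,0,0,0,0,0,0,0,0,0,0,0,0,0,0,0,0]' 0.8 30
python3 -m handwheel '[0,0,0,0,0,0.1,0,0,0,0,0,0.1,0,0,0,0,0,0.1,0,0,0,0,0,0.1,0,0,0,0,0,0.1,0,0,0,0,0,0.1]'
cat > st.py <<'E'
from h import *; from station import telemetry
np.set_printoptions(precision=2,suppress=True)
s=telemetry.state(); q=s["orientation"]; M=R.from_quat([q[1],q[2],q[3],q[0]]).as_matrix()
print("phi",np.degrees(np.arctan2(-M[0,1],M[1,1])),s["contact_force"],s["wrist_torque"],s["joint_positions"][5],s["grip_force"],s["clock"])
E
python3 st.py
```

```text
clock: 33.25
eef_pos: [537.1, -91.1, 131.5]
orientation: [0.0, 0.791, -0.612, 0.0]
contact_force: [-0.1, 0.5, 0.4]
finger_gap: 45.3
grip_force: 0.0
clock: 33.65
eef_pos: [537.3, -91.4, 132.6]
orientation: [0.001, 0.791, -0.612, 0.001]
contact_force: [-1.9, -0.2, 5.7]
finger_gap: 13.4
grip_force: 30.0
clock: 34.25
eef_pos: [537.5, -91.3, 132.6]
orientation: [-0.0, -0.573, 0.819, -0.001]
contact_force: [-1.5, 0.2, 5.2]
finger_gap: 13.3
grip_force: 29.3
phi 69.96882909709349 [-1.53  0.22  5.19] [-0.01  0.77  0.05] -0.48168924684408204 29.33086931705475 34.25
```

It turns freely (0.05 N m). Continuing to the stop.

```bash
python3 -m handwheel '[0,0,0,0,0,0.1,0,0,0,0,0,0.1,0,0,0,0,0,0.1,0,0,0,0,0,0.1,0,0,0,0,0,0.1,0,0,0,0,0,0.1,0,0,0,0,0,0.05,0,0,0,0,0,0]'; python3 st.py
python3 -m handwheel '[0,0,0,0,0,0.04,0,0,0,0,0,0.04,0,0,0,0,0,0]'; python3 st.py
```

```text
clock: 35.05
eef_pos: [537.6, -91.6, 132.6]
orientation: [0.0, -0.284, 0.959, -0.001]
contact_force: [-1.2, -1.7, 5.2]
finger_gap: 13.4
grip_force: 30.1
phi 32.94833960842407 [-1.24 -1.71  5.24] [-0.54  0.68  0.07] -1.1280148134103845 30.06726711988449 35.05
clock: 35.35
eef_pos: [537.7, -91.9, 132.7]
orientation: [0.0, -0.247, 0.969, -0.002]
contact_force: [-1.5, -2.1, 5.1]
finger_gap: 13.6
grip_force: 33.7
phi 28.546206168373164 [-1.52 -2.06  5.06] [-0.96  0.7   0.74] -1.2056265097227536 33.7448251247406 35.35
```

```bash
python3 -m handwheel '[0,0,0,0,0,0.04,0,0,0,0,0,0.02,0,0,0,0,0,0]'; python3 st.py
```

```text
clock: 35.65
eef_pos: [538.0, -91.6, 132.8]
orientation: [0.001, -0.218, 0.976, -0.002]
contact_force: [-0.9, -1.9, 6.0]
finger_gap: 13.8
grip_force: 52.8
phi 25.23279450441727 [-0.92 -1.86  5.97] [-0.57  0.59  1.15] -1.2639302682717273 52.83644231501967 35.65
```

```bash
python3 -m handwheel '[0,0,0,0,0,-0.04,0,0,0,0,0,0]'; python3 st.py
python3 -m handwheel '[0,0,0,0,0,0,0,0,0,0,0,0,0,0,0,0,0,0,0,0,-1,0,0,0,0,0,-3,0,0,0,0,0,-4,0,0,0,0,0,-4,0,0,0,0,0,0,0,0,0]' 4.5
python3 -m handwheel '[4,0,0,0,0,0,4,0,0,0,0,0,4,0,0,0,0,0,0,0,0,0,0,0]'
python3 - <<'E'
from h import *; from station import telemetry,vision
print(telemetry.state()["eef_pos"])
ims=[]
for n in("scene","top"):
    t=vision.get_image(n); e=proj(t,[[535,-91.5,142]])[0]
    for a,c,k in blobs(t,(3,150,90),(14,255,255),20):
        if np.linalg.norm(c-e)<40: print(n,a,c,e,rect(t,k,152))
    ims.append(cv2.resize(t["frame"],(400,300)) if n=="top" else cv2.resize(t["frame"][130:280,130:330],(400,300)))
cv2.imwrite("pics/end.png",np.hstack(ims)[:,:,::-1])
E
```

```text
clock: 35.85
eef_pos: [538.0, -91.5, 132.7]
orientation: [0.001, -0.237, 0.971, -0.002]
contact_force: [-1.8, -0.6, 5.4]
finger_gap: 13.4
grip_force: 41.4
phi 27.46107728496391 [-1.82 -0.57  5.38] [-0.54  0.49  0.71] -1.2245897475316314 41.38288518132185 35.85
clock: 36.65
eef_pos: [540.7, -91.2, 258.4]
orientation: [0.007, -0.236, 0.972, -0.003]
contact_force: [0.6, -0.1, -0.6]
finger_gap: 44.8
grip_force: 0.0
clock: 37.05
eef_pos: [426.7, -146.9, 251.7]
orientation: [-0.0, -0.234, 0.972, -0.0]
contact_force: [0.2, 1.1, 1.5]
finger_gap: 44.6
grip_force: 0.0
[ 426.65122457 -146.85243647  251.65754641]
scene 109.0 [252.48012232 189.39296636] [251.96711018 189.3187689 ] ((542.7250366210938, -84.15695190429688), (103.16608428955078, 14.053788185119629), 32.836509704589844)
top 116.5 [310.99713877 209.91273247] [311.06223648 211.09823922] ((536.727294921875, -90.42118835449219), (75.87952423095703, 14.170769691467285), 33.64691162109375)
```

View pics/end.png

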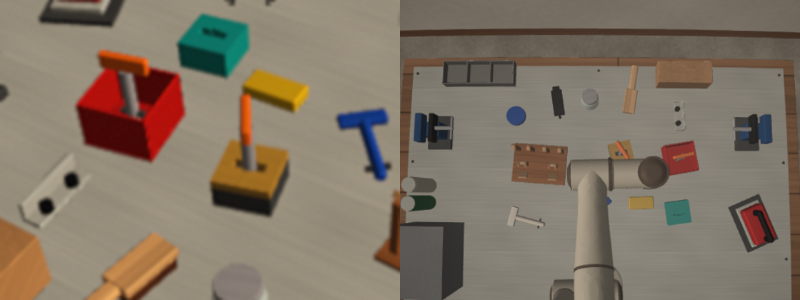

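The screw stands free in the nut and its handle is at about 33.6°, around 3° short of the stop. I'll close the fingers square at about 30° to seat it, then release.

```bash
python3 calc.py 536.7 -91 158 29.5 0
```

```text
tcp [ 430.266 -146.107  251.921] gap 44.8829532540602 t 37.15 j [ 0.033  0.072 -0.355  0.002 -1.142 -1.131]
shift now-frame cm [-11.974   0.067   9.406] | target-frame cm [-11.977  -0.445   9.392] | turn [-0.002  0.001 -0.041]
```

```bash
python3 -m handwheel '[-4,0,0,0,0,0,-4,0,0,0,0,0,-4,0.05,0,0,0,-0.04,0,0,0,0,0,0,0,0,4,0,0,0,0,0,4,0,0,0,0,0,1.5,0,0,0,0,0,0,0,0,0]'
python3 calc.py 536.7 -91 132 29.5 0
```

```text
clock: 37.95
eef_pos: [535.5, -90.4, 153.1]
orientation: [-0.003, -0.255, 0.967, -0.0]
contact_force: [0.1, 0.1, -0.0]
finger_gap: 44.8
grip_force: 0.0
tcp [535.541 -90.387 153.054] gap 44.753391375924586 t 37.95 j [ 0.132  0.321 -0.302  0.001 -0.955 -1.189]
shift now-frame cm [-0.085 -0.114  2.105] | target-frame cm [-0.071 -0.11   2.105] | turn [ 0.002 -0.007 -0.   ]
```

```bash
python3 -m handwheel '[0,-0.1,1,0,0,0,0,0,1,0,0,0,0,0,0,0,0,0]'
python3 -m handwheel '[0,0,0,0,0,0,0,0,0,0,0,0,0,0,0,0,0,0,0,0,0,0,0,0]' 0.8 25; python3 st.py
```

```text
clock: 38.25
eef_pos: [537.0, -91.4, 135.2]
orientation: [-0.001, -0.254, 0.967, -0.0]
contact_force: [-0.5, -0.9, 0.4]
finger_gap: 45.0
grip_force: 0.0
clock: 38.65
eef_pos: [538.0, -91.4, 136.8]
orientation: [0.001, -0.255, 0.967, -0.001]
contact_force: [-0.8, -0.0, 1.9]
finger_gap: 14.3
grip_force: 23.9
phi 29.524557215423044 [-0.79 -0.    1.86] [0.19 0.04 0.16] -1.1864541429490743 23.93070759062539 38.65
```

```bash
python3 -m handwheel '[0,0,0,0,0,0,0,0,0,0,0,0,0,0,0,0,0,0,0,0,-1,0,0,0,0,0,-3,0,0,0,0,0,-4,0,0,0,0,0,-4,0,0,0,0,0,0,0,0,0]' 4.5
python3 -m handwheel '[4,0,0,0,0,0,4,0,0,0,0,0,4,0,0,0,0,0,0,0,0,0,0,0]'
python3 - <<'E'
from h import *; from station import vision,ctrl
t=vision.get_image("top"); e=proj(t,[[535,-91.5,142]])[0]
for a,c,k in blobs(t,(3,150,90),(14,255,255),20):
    if np.linalg.norm(c-e)<40: print(a,c,e,rect(t,k,152))
E
```

```text
clock: 39.45
eef_pos: [540.9, -91.7, 263.6]
orientation: [0.007, -0.255, 0.967, -0.003]
contact_force: [0.4, 1.0, -0.1]
finger_gap: 45.1
grip_force: 0.0
clock: 39.85
eef_pos: [429.3, -151.7, 256.8]
orientation: [-0.0, -0.253, 0.967, -0.0]
contact_force: [1.2, 0.5, -0.6]
finger_gap: 45.2
grip_force: 0.0
110.5 [310.6892911  209.36953243] [311.06223648 211.09823922] ((537.8598022460938, -90.10711669921875), (73.64997863769531, 13.463669776916504), 33.67738723754883)
```

```bash
python3 -c "
from station import ctrl; print(ctrl.job_done())"
```

```text
the job is handed in; nothing more can be done
None
```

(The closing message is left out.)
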